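# Cover and code-lock the medicine case

### The job

Close the grey medicine case: press the aluminium cover's two ears down between the spring clips until it sits flat on the case over the open well, fully home. Then set the three lock dials to the code, as seen with the dials nearest you: left dial pointing to 9 o'clock, middle dial to 1 o'clock, right dial to 4 o'clock (12 o'clock is towards the cover). Do not disturb the other things on the table.

Things in the scene. Friction and masses are not known exactly. Their poses are not given: they have to be found in the camera images.
- cover_center (a point): Centre of the loose cover, 22 mm above its underside. Aluminium plate 70 (x) x 110 (y) x 10 mm; at each end of y an ear 30 wide (x), 20 long, 10 thick (150 mm over the ears). Grey grip rib on top, 16 thick (x) x 70 long (y), from 10 to 44 mm above the underside. About 0.2 kg, starts flat on the table, rib up (z up).
- case: Grey case, fixed, 200 (x) x 240 (y) x 60 mm; origin: centre of its underside on the table; x points from the dials to the open well, away from the robot, y to the left, z up. Its flat top (deck) is 60 mm up. Dials along its near side, well and slots at the far side.
- seat (a point): Where cover_center must come, 22 mm above the deck, over the well (case x +50 mm). Axes: those of the case; the cover's x and y lie along them, either way round. Cover body has 3 mm play each way in y.
- slot_left (a point): Centre of the left ear's slot at deck height, 65 mm along +y from the seat: two steel cheeks 14 mm high, 34 mm apart in x. A steel spring leaf on each side stands 27 mm above the deck, gap 42 mm at its top, 28 mm at its foot. The ear is led in and then pressed straight down the last 15 mm against 5 to 20 N in all; friction holds it.
- slot_right (a point): The same for the right ear, 65 mm along -y from the seat.
- dial_left_axis (a point): On the axis of the left dial, 24 mm above the deck, half-way up its grip. Black disc 60 mm wide, 8 thick, with an upright grip bar 46 long, 14 thick, from 8 to 40 mm above the deck; a low nose, 34 mm from the axis, and a white line mark the pointer end. White deck marks show the 12 hours, the widest at 12. Axes of the case. Dials are 75 mm apart.
- dial_middle_axis (a point): The same for the middle dial.
- dial_right_axis (a point): The same for the right dial.
- dial_left (a joint): Pointer angle of the left dial, rad: 0 = 12 o'clock (pointer and bar along the case's +x), positive = clockwise seen from above, one hour = 0.524. Stops at +-3.0. Friction 0.06 Nm, stays where left. Code: 9 o'clock (-1.571).
- dial_middle (a joint): As dial_left, for the middle dial. Code: 1 o'clock (0.524).
- dial_right (a joint): As dial_left, for the right dial. Code: 4 o'clock (2.094).
- vial: Bystander: small capped vial, 28 mm across, 55 mm tall, standing about 95 mm from the cover's centre. Origin: centre of its underside.
- tape: Bystander: roll of tape lying flat, 50 mm across, 20 mm high, about 85 mm from the cover's centre on the other side from the vial. Origin: centre of its underside.
- saline: Bystander: clear bottle, 62 mm across, 190 mm tall, standing behind and between case and cover. Origin: centre of its underside.
- cup: Bystander: clear cup, 54 mm across, 60 mm tall, between the robot and the case and cover. Origin: centre of its underside.
- driver: Bystander: red hand driver lying at the left of the pad, 42 mm thick, 195 mm long along its x. Origin: under the middle of its grip.
- tray: Bystander: open black tray, 200 x 130 x 40 mm, at the right. Origin: centre of its underside.
Things that resemble listed ones, but are neither listed nor needed, are in the scene too. What is shaped like the part that bears cover_center but green or turquoise is not meant.

How it is judged:
By the outcome, as a careful person would: the job done as asked, in the order asked, and still so for the second after the job is handed in, with the robot touching nothing.
It also fails if it takes over 64 s, if anything falls off the work surface, if the arm or the gripper's body presses on something with over 40 N, if the wrist force passes 120 N, or if a joint passes its speed limit or range.

### The arm

A 6-joint arm with a two-finger parallel gripper is mounted at the origin on the work surface. World frame = base frame: x ahead of the robot, y to its left, z up, the work surface at z = 0. Lengths are in mm, angles in rad, forces in N, time in s.
With the tool pointing down it reaches from about 350 to 775 mm from the base axis. Payload 7.3 kg.
Tool frame: the origin (TCP) lies on the centre line of the jaws, within the pads' length; the fingertips stand finger_overhang ahead of it and the grasp point (between the pads) lies 8 mm behind it (finger_overhang is the distance from the TCP to the fingertips, in mm); z points along the fingers, y is the line along which they close (so a half turn about z gives the same grasp; the last joint's range is limited). The gripper opens to 92 mm and grips with 3 to 60 N. Pads are 19 mm wide; open, the fingers measure 130 mm over their backs; the gripper's body (75 mm by 190 mm) begins 47 mm behind the grasp point.
Start: joints at [0.988, 0.342, 1.524, -0, 1.275, -0.146], TCP at [222.085, 475.733, 237.741] pointing down, gripper open.
Joint ranges: [-2.53, 2.53], [-0.77, 2.02], [0.04, 2.7], [-1, 4.14], [0.28, 2.66], [-3.11, 3.11]. Speed limits (rad/s): [2.57, 2.57, 3.14, 3.14, 3.14, 3.14].

### API

Orientations are given as [roll, pitch, yaw] about the fixed x, y, z axes, in that order (R = Rz(yaw) Ry(pitch) Rx(roll)).
In Python, from plant import get_obs, capture, close_job, finger_overhang gives the robot as it stands.
- The arm moves only by the shell command python3 -m inch 'ROWS'. ROWS is JSON, one flat list of numbers, 7 for each row, row after row: the turn, a rotation vector about the tool's x, y, z scaled (see below), then the shift along the tool's x, y, z scaled (see below), then the closure, from -1 (fully open) to 1 (shut). In form: [ax, ay, az, tx, ty, tz, gripper, ax, ay, az, tx, ty, tz, gripper, ...]. A call has 1 to 10 rows; each row shifts and turns the commanded pose from where the row before left it, along the tool's axes as they then stand; what a row does not reach is not made up. The controller multiplies each number of a shift by 0.8 m and each number of a turn by 1.5 rad. A row lasts 1/12 s, in which the tool goes at most 41.7 mm and 7.16 degrees, less where a joint would pass 70% of its speed; a pose out of reach is approached as far as the arm can. A call with a number of a shift or a turn outside -1 to 1 is refused whole. A call with a gripper value outside its range is refused whole. The fingers move at their own pace and stop on an object; the grip force is fixed at half the most. Time passes only in rows, so rows that do not move let the fingers close. It gives the time, the measured TCP pose, the force, the opening and the grip force at its end, in the units of the state.
- get_obs(): the state, without advancing time (a new reading comes with each control period).
- capture(name): name is "side" or "top" or "wrist"; returns a dict with "image" (480x640x3 uint8, red, green, blue), "mtx" (3x3 intrinsics, pixels), "pose" (4x4, takes a point from camera to world coordinates). Camera axes: x right, y up, looking along -z (the intrinsics and any distortion apply to the point x, -y, -z); pixel columns grow to the right and rows downward; lengths in mm; the calibration is good to about 2 mm. A picture is of the moment at which its call begins. There is no depth.
- close_job(): hands the job in; it is judged then, once.
The state is a dict: "time": time; "joint_positions": joint angles; "dq": joint speeds; "tau": joint torques, N m; "tool_pos": TCP position; "tcp_rot": TCP orientation; "contact_force": force on the tool from outside, world axes, zero at the start; "moment": the same for the moment, N m; "grip_width": finger opening in mm; "finger_force": force on a finger pad.
Only numpy, scipy, OpenCV 4.12 (cv2) and the standard library are available. Lean on these libraries where they do the work, as an engineer would, in place of code of your own. Each camera call takes 0.05 s, during which the arm holds its last target. There are 200 camera calls.

## Working session

There is one attempt and no reset: what is moved stays moved. The work goes in short steps, Python scripts to look and compute and a shell command to move; the robot and the scene stay as the last step left them, time stands still between calls to the robot, and variables do not carry over. Pictures are saved under pics/ and viewed, at most 10 in all, crops included, and the job is handed in when it is done.

```bash
mkdir -p pics; ls
cat > h.py <<'E'
import numpy as np, cv2
from plant import get_obs, capture, finger_overhang
import pickle
def snap(cam,name):
    c=capture(cam); cv2.imwrite(f'pics/{name}.png',c['image'][:,:,::-1]); pickle.dump(c,open(f'pics/{name}.pkl','wb')); return c
def load(name): return pickle.load(open(f'pics/{name}.pkl','rb'))
def px2w(c,u,v,z):
    d=np.linalg.inv(c['mtx'])@[u,v,1]; d=np.array([d[0],-d[1],-d[2]])
    T=c['pose']; d=T[:3,:3]@d; o=T[:3,3]; return o+d*(z-o[2])/d[2]
def w2px(c,p):
    T=c['pose']; q=T[:3,:3].T@(np.array(p)-T[:3,3]); q=q*[1,-1,-1]; r=c['mtx']@q; return r[:2]/r[2]
E
python3 - <<'E'
from h import *
c=snap('top','top0');print(c.keys(),c['mtx'],c['pose'].round(2));print(get_obs(),finger_overhang)
s=snap('side','side0');print(s['pose'].round(2))
E
```

```text
pics
dict_keys(['image', 'mtx', 'pose']) [[472.21663133   0.         317.99983746]
 [  0.         472.21663133 244.81653453]
 [  0.           0.           1.        ]] [[-2.00000e-02  9.90000e-01 -1.20000e-01  4.29110e+02]
 [-1.00000e+00 -2.00000e-02  0.00000e+00 -3.51000e+00]
 [-0.00000e+00  1.20000e-01  9.90000e-01  1.07163e+03]
 [ 0.00000e+00  0.00000e+00  0.00000e+00  1.00000e+00]]
{'time': 0.05, 'joint_positions': array([ 9.88020415e-01,  3.42738566e-01,  1.52499571e+00, -1.26335031e-05,
        1.27542989e+00, -1.45998911e-01]), 'dq': array([-0.00188442, -0.0019474 ,  0.00082443, -0.00108019, -0.00105356,
       -0.00132777]), 'tau': array([ 1.45264985e-03, -4.32419157e+01, -2.44997191e+01,  7.20129884e-02,
        5.22888894e-02, -5.16702687e-05]), 'tool_pos': array([221.85147711, 475.39114256, 237.0441795 ]), 'tcp_rot': array([-3.14003610e+00, -2.16672975e-04,  2.70481917e+00]), 'contact_force': array([-0.60328372, -0.42494702, -0.68250587]), 'moment': array([ 0.03575547,  0.03357111, -0.00238806]), 'finger_force': 0.0, 'grip_width': 92.06577968602308} 11.0
[[ 9.90000e-01  8.00000e-02 -1.20000e-01  4.05410e+02]
 [-1.40000e-01  5.50000e-01 -8.20000e-01 -1.02073e+03]
 [ 0.00000e+00  8.30000e-01  5.60000e-01  7.88490e+02]
 [ 0.00000e+00  0.00000e+00  0.00000e+00  1.00000e+00]]
```

View pics/top0.png

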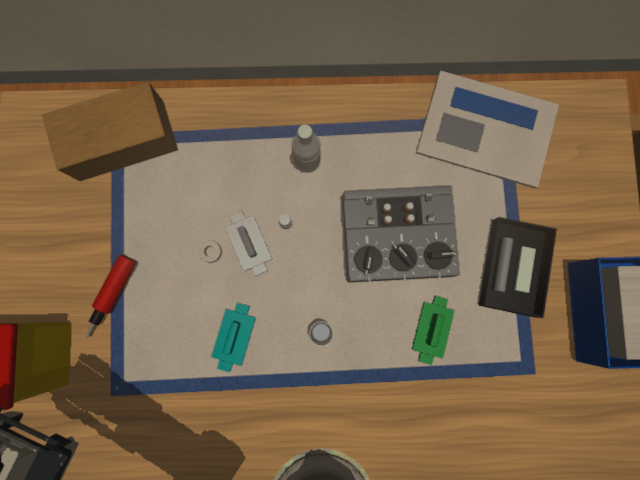

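Run:
```python
from h import *
i=cv2.imread('pics/top0.png')
a=cv2.resize(i[185:295,205:295],None,fx=4,fy=4,interpolation=cv2.INTER_CUBIC)
b=cv2.resize(i[180:290,345-5:345+105+15],None,fx=4,fy=4,interpolation=cv2.INTER_CUBIC)[:, :440]
b2=cv2.resize(i[180:290,350:460],None,fx=4,fy=4,interpolation=cv2.INTER_CUBIC)
b=cv2.resize(i[180:290,342:462],(440,440*110//120))
cv2.imwrite('pics/crop0.png',np.hstack([a[:403],b]))
print(b.shape)
```

```text
(403, 440, 3)
```

View pics/crop0.png

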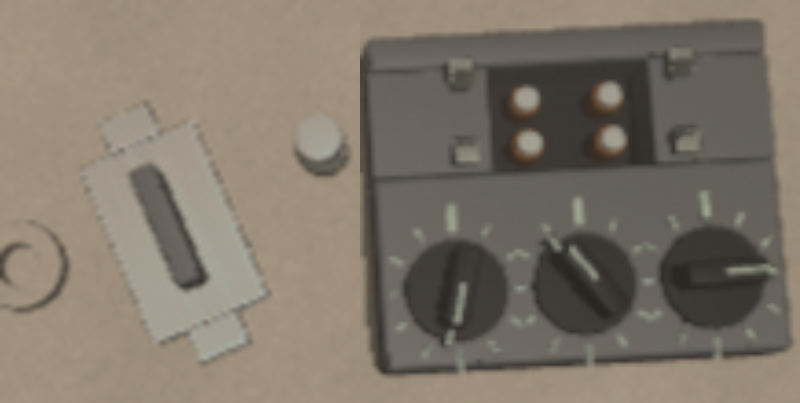

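The top view shows the white cover (rib up) at crop (178,232) between vial and tape, and the case with three dials at crop (456,290), (585,283), (712,277); pointers are roughly at 6:30, 11 and 3 o'clock.

Run:
```python
from h import *
c=load('top0')
A=lambda u,v,z:px2w(c,u/4+205,v/4+185,z)
B=lambda u,v,z:px2w(c,(u-360)/3.667+342,v/3.667+180,z)
k=np.array([A(*p,10) for p in [(82,172),(192,120),(270,295),(160,342)]]);print('cover',k.round(1),k.mean(0).round(1))
e=A(128,120,10)-A(222,340,10);print('ears yaw',np.degrees(np.arctan2(e[1],e[0])), ((A(128,120,10)+A(222,340,10))/2).round(1))
r=A(143,172,44)-A(192,282,44);print('rib',np.degrees(np.arctan2(r[1],r[0])),((A(143,172,44)+A(192,282,44))/2).round(1))
D=[B(456,290,68),B(585,283,68),B(712,277,68)];print(np.array(D).round(1))
y=D[0]-D[2];print('case y dir',np.degrees(np.arctan2(y[1],y[0]))-90,np.linalg.norm(y))
for a,b in [((452,217),(462,365)),((578,212),(590,355)),((705,204),(718,348))]:
    m=B(*a,60)-B(*b,60);print('12',np.degrees(np.arctan2(m[1],m[0])),((B(*a,60)+B(*b,60))/2).round(1))
print('clips',[B(*p,87).round(1) for p in [(460,68),(467,147),(680,58),(686,135)]])
# vial, tape
print(A(320,140,55),A(25,265,10))
```

```text
cover [[603.9 205.5  10. ]
 [632.7 142.8  10. ]
 [531.4  99.2  10. ]
 [506.1 161.3  10. ]] [568.5 152.2  10. ]
ears yaw 22.66977459209541 [570.  152.9  10. ]
rib 23.547564249488126 [566.9 151.9  44. ]
[[ 520.9 -110.5   68. ]
 [ 523.4 -185.7   68. ]
 [ 525.4 -259.8   68. ]]
case y dir 1.73566172876383 149.28410773775198
12 1.9271182907996942 [ 521.3 -112.    60. ]
12 2.337798851916793 [ 524.1 -186.6   60. ]
12 2.17815318226125 [ 527.  -261.5   60. ]
clips [array([ 648.3, -115.2,   87. ]), array([ 601.8, -117.6,   87. ]), array([ 651.5, -243. ,   87. ]), array([ 606.2, -244.2,   87. ])]
[611.4776265   66.77952304  55.        ] [551.30202542 237.59290596  10.        ]
```

```bash
cat >> h.py <<'E'
from scipy.spatial.transform import Rotation as Rn
def togo(x,y,z,yawdeg):
    "remaining shift in tool units and turn in units, half turns not considered"
    o=get_obs(); R=Rn.from_euler('xyz',o['tcp_rot']).as_matrix()
    d=R.T@(np.array([x,y,z])-o['tool_pos'])/800
    g=Rn.from_euler('xyz',[np.pi,0,np.radians(yawdeg)]).as_matrix()
    w=Rn.from_matrix(R.T@g).as_rotvec()/1.5
    print('t',o['time'].__round__(2),'pos',o['tool_pos'].round(1),'rpy',np.degrees(o['tcp_rot']).round(2),'F',o['contact_force'].round(1),'w',round(o['grip_width'],1),'| shift',d.round(4),'turn',w.round(4))
E
python3 -m inch '[0,0,0,-0.047,-0.0151,0,-1, 0,0,0,-0.047,-0.0151,0,-1, 0,0,0,-0.047,-0.0151,0,-1, 0,0,0,-0.047,-0.0151,0,-1, 0,0,0,-0.047,-0.0151,0,-1, 0,0,0,-0.047,-0.0151,0,-1, 0,0,0,-0.047,-0.0151,0,-1, 0,0,0,-0.047,-0.0151,0,-1, 0,0,0,-0.047,-0.0151,0,-1, 0,0,0,-0.047,-0.0151,0,-1]'
python3 -m inch '[0,0,0,-0.047,-0.0151,0,-1, 0,0,0,-0.047,-0.0151,0,-1, 0,0,0.08,0,0,0,-1, 0,0,0.08,0,0,0,-1, 0,0,0.08,0,0,0,-1, 0,0,0.08,0,0,0,-1, 0,0,0.08,0,0,0,-1, 0,0,0.08,0,0,0,-1, 0,0,0.08,0,0,0,-1, 0,0,0.08,0,0,0,-1]'
python3 -m inch '[0,0,0.08,0,0,0,-1, 0,0,0.08,0,0,0,-1, 0,0,0.08,0,0,0,-1, 0,0,0.08,0,0,0,-1, 0,0,0.08,0,0,0,-1, 0,0,0.08,0,0,0,-1, 0,0,0.08,0,0,0,-1, 0,0,0.08,0,0,0,-1, 0,0,0,0,0,0,-1]'
python3 -c "
from h import *
togo(568.5,152.3,120,23.2)"
```

```text
time: 0.93
tool_pos: [512.6, 205.5, 237.4]
tcp_rot: [-3.141, -0.001, 2.705]
contact_force: [1.0, 0.5, 0.1]
grip_width: 91.6
finger_force: 0.0
time: 1.77
tool_pos: [569.4, 153.5, 237.2]
tcp_rot: [-3.14, -0.0, 1.739]
contact_force: [-0.7, -0.7, 1.2]
grip_width: 91.7
finger_force: 0.0
time: 2.52
tool_pos: [569.4, 153.5, 237.2]
tcp_rot: [-3.141, 0.001, 0.78]
contact_force: [-0.6, -0.1, 0.3]
grip_width: 91.4
finger_force: 0.0
t 2.52 pos [569.4 153.5 237.2] rpy [-1.7996e+02  4.0000e-02  4.4720e+01] F [-0.6 -0.1  0.3] w 91.4 | shift [-0.0017  0.0004  0.1466] turn [-0.0003  0.0005  0.2504]
```

Rotation left 0.25; finish, then look with the wrist camera.

```bash
python3 -m inch '[0,0,0.08,0,0,0.02,0, 0,0,0.08,0,0,0.02,0, 0,0,0.08,0,0,0.02,0, 0,0,0.01,-0.0017,0,0.02,0, 0,0,0,0,0,0,0]'
python3 -c "
from h import *
togo(568.5,152.3,22,23.2); snap('wrist','w1')"
```

```text
time: 2.93
tool_pos: [566.3, 152.6, 170.2]
tcp_rot: [-3.14, 0.007, 0.413]
contact_force: [-0.6, 0.7, -0.9]
grip_width: 63.0
finger_force: 0.0
t 2.93 pos [566.3 152.6 170.2] rpy [-179.89    0.38   23.66] F [-0.6  0.7 -0.9] w 63.0 | shift [0.0036 0.0018 0.1852] turn [-0.0012  0.0044  0.0053]
```

View pics/w1.png

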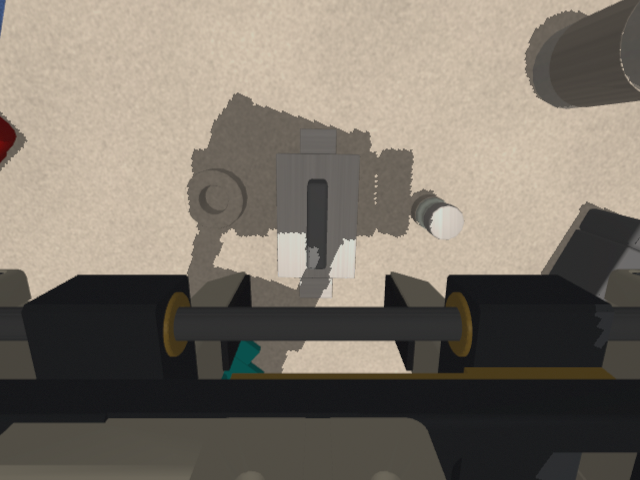

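The wrist view shows the cover square to the jaws: rib ends at about (317,180) and (317,268), body corners (276,153), (358,153), (356,278), (277,278).

```bash
python3 -c "
from h import *
c=load('w1')
a,b=px2w(c,317.5,180,44),px2w(c,316.5,268,44);print(a,b,(a+b)/2,np.degrees(np.arctan2(*(a-b)[1::-1])))
k=np.array([px2w(c,*p,10) for p in [(276,153),(358,153),(356,278),(277,278)]]);print(k.mean(0))
togo(568.5,152.3,22,23.2)"
```

```text
[603.03731421 169.53942421  44.        ] [538.31823105 142.02504973  44.        ] [570.67777263 155.78223697  44.        ] 23.03206353277823
[568.90597684 155.33386455  10.        ]
t 2.98 pos [567.2 152.8 172. ] rpy [-179.93    0.23   23.7 ] F [-0.4  0.6  0.2] w 59.3 | shift [0.002  0.0014 0.1876] turn [-0.0008  0.0027  0.0058]
```

```bash
python3 -m inch '[0,0,0.0058,0.0026,0,0.026,0, 0,0,0,0,0,0.03,0, 0,0,0,0,0,0.03,0, 0,0,0,0,0,0.03,0, 0,0,0,0,0,0.03,0, 0,0,0,0,0,0.02,0, 0,0,0,0,0,0.01,0, 0,0,0,0,0,0.01,0, 0,0,0,0,0,0,0, 0,0,0,0,0,0,0]'
python3 -c "
from h import *
togo(569,153.8,22,23.2)"
```

```text
time: 3.82
tool_pos: [570.9, 153.9, 25.8]
tcp_rot: [3.141, -0.001, 0.402]
contact_force: [-0.5, -0.4, 0.1]
grip_width: 45.8
finger_force: 0.0
t 3.82 pos [570.9 153.9  25.8] rpy [ 1.7998e+02 -8.0000e-02  2.3030e+01] F [-0.5 -0.4  0.1] w 45.8 | shift [-0.0023 -0.0008  0.0047] turn [ 0.0002 -0.0009 -0.002 ]
```

```bash
python3 -m inch '[0,0,0,-0.002,0,0.0035,0, 0,0,0,0,0,0,1, 0,0,0,0,0,0,1, 0,0,0,0,0,0,1, 0,0,0,0,0,0,1, 0,0,0,0,0,0,1, 0,0,0,0,0,0,1, 0,0,0,0,0,0,1, 0,0,0,0,0,0,1, 0,0,0,0,0,0,1]'
python3 -c "
from h import *
togo(569,153.8,22,23.2)"
```

```text
time: 4.65
tool_pos: [568.9, 153.3, 22.3]
tcp_rot: [-3.142, -0.0, 0.401]
contact_force: [-0.3, -0.8, 2.6]
grip_width: 16.0
finger_force: 30.0
t 4.65 pos [568.9 153.3  22.3] rpy [-1.800e+02 -2.000e-02  2.298e+01] F [-0.3 -0.8  2.6] w 16.0 | shift [ 0.0004 -0.0006  0.0004] turn [-0.     -0.0002 -0.0025]
```

```bash
python3 -m inch '[0,0,0,0,0,-0.01,1, 0,0,0,0,0,-0.025,1, 0,0,0,0,0,-0.035,1, 0,0,0,0,0,-0.035,1, 0,0,0,0,0,-0.035,1, 0,0,0,0,0,-0.035,1, 0,0,0,0,0,-0.015,1, 0,0,-0.04,0,0,0,1, 0,0,-0.07,0,0,0,1, 0,0,-0.07,0,0,0,1]'
python3 -m inch '[0,0,-0.07,0,0,0,1, 0,0,-0.07,0,0,0,1, 0,0,-0.07,0,0,0,1, 0,0,-0.07,0,0,0,1, 0,0,-0.07,0,0,0,1, 0,0,-0.07,0,0,0,1, 0,0,-0.07,0,0,0,1, 0,0,-0.07,0,0,0,1, 0,0,-0.06,0,0,0,1, 0,0,0,0,0,0,1]'
python3 -c "
from h import *
togo(569,-180,170,92)"
```

```text
time: 5.48
tool_pos: [568.6, 153.0, 174.7]
tcp_rot: [3.141, -0.0, 0.676]
contact_force: [-0.1, 1.1, -1.4]
grip_width: 16.2
finger_force: 30.0
time: 6.32
tool_pos: [568.5, 153.0, 174.2]
tcp_rot: [-3.141, 0.0, 1.604]
contact_force: [-0.4, -0.2, -1.4]
grip_width: 15.9
finger_force: 30.0
t 6.32 pos [568.5 153.  174.2] rpy [-1.7997e+02  1.0000e-02  9.1910e+01] F [-0.4 -0.2 -1.4] w 15.9 | shift [-0.4161 -0.0133  0.0053] turn [-0.0004  0.0001 -0.001 ]
```

```bash
python3 -m inch '[0,0,0,-0.02,-0.0045,0,1, 0,0,0,-0.0386,-0.0045,0,1, 0,0,0,-0.0386,-0.0045,0,1, 0,0,0,-0.0386,-0.0045,0,1, 0,0,0,-0.0386,-0.0045,0,1, 0,0,0,-0.0386,-0.0045,0,1, 0,0,0,-0.0386,-0.0045,0,1, 0,0,0,-0.0386,-0.0045,0,1, 0,0,0,-0.0386,-0.0045,0,1, 0,0,0,-0.0386,-0.0045,0,1]'
python3 -m inch '[0,0,0,-0.0386,-0.0045,0,1, 0,0,0,-0.0386,-0.0045,0,1, 0,0,0,-0.0386,-0.0045,0,1, 0,0,0,-0.02,0,0,1, 0,0,0,0,0,0,1,0,0,0,0,0,0,1]'
python3 -c "
from h import *
togo(569,-180,170,92)
snap('wrist','w2')"
```

```text
time: 7.15
tool_pos: [541.2, -143.2, 174.3]
tcp_rot: [-3.142, -0.0, 1.598]
contact_force: [1.0, 0.1, -1.1]
grip_width: 16.0
finger_force: 30.0
time: 7.65
tool_pos: [534.0, -250.8, 173.8]
tcp_rot: [-3.141, -0.001, 1.598]
contact_force: [-0.8, 0.8, -1.9]
grip_width: 15.7
finger_force: 30.0
t 7.65 pos [ 534.  -250.8  173.8] rpy [-1.7997e+02 -6.0000e-02  9.1550e+01] F [-0.8  0.8 -1.9] w 15.7 | shift [0.0873 0.0462 0.0048] turn [-0.0003 -0.0007 -0.0053]
```

View pics/w2.png

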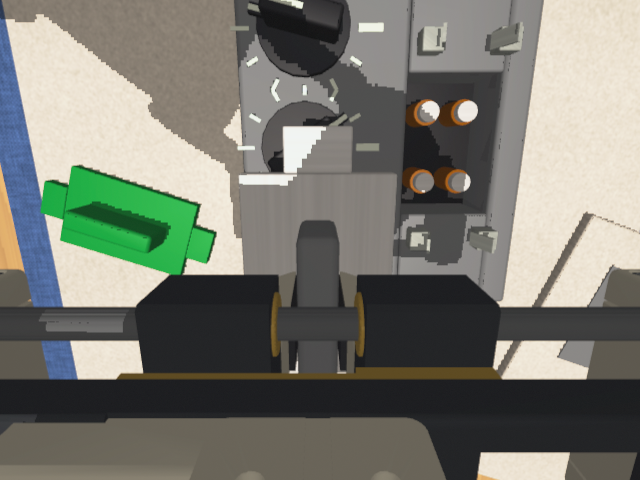

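The case seen beside the held cover: left-slot clips near (433,40)/(505,38), right-slot clips near (420,240)/(483,238), and the well between them. I'll enlarge it.

```bash
python3 -c "
from h import *
i=cv2.imread('pics/w2.png')[0:285,350:550]
i=cv2.convertScaleAbs(i,alpha=1.6)
a=cv2.resize(i[0:110],None,fx=4,fy=4,interpolation=cv2.INTER_CUBIC)[:,:]
cv2.imwrite('pics/c2.png',np.vstack([cv2.resize(i[5:80],None,fx=4,fy=3.9),cv2.resize(i[200:275],None,fx=4,fy=3.9)]))
"
```

```text
(no output)
```

View pics/c2.png

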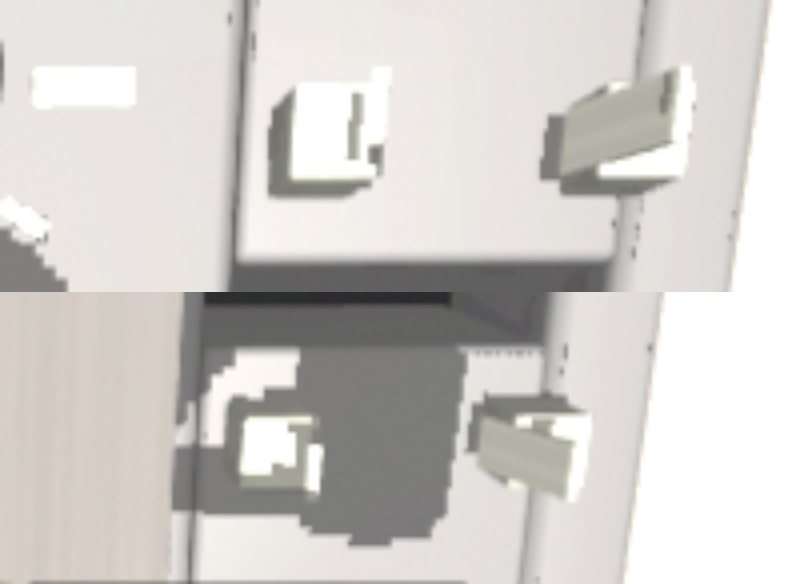

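```bash
python3 -c "
from h import *
c=load('w2')
L=lambda u,v,z:px2w(c,u/4+350,v/3.9+5,z)
R=lambda u,v,z:px2w(c,u/4+350,(v-292)/3.9+200,z)
a=[L(386,106,87),L(688,106,87),R(320,460,87),R(580,455,87)];print(np.array(a).round(1))
l=(a[0]+a[1])/2;r=(a[2]+a[3])/2;print('l',l,'r',r,'mid',(l+r)/2,np.linalg.norm(l-r),np.degrees(np.arctan2(*(l-r)[1::-1]))-90)
print('cheek',L(320,131,74),R(270,453,74))
print('well edge y', L(420,262,60),R(380,346,60),'deck line x',L(238,200,60),R(192,400,60))
for p in [(371,27),(368,147)]: print('12 mark',px2w(c,*p,60))
print('6 mark mid',px2w(c,247,148,60))
k=[px2w(c,*p,174-22.3+10) for p in [(241,175),(398,174)]]
print('cover top edge',k,(k[0]+k[1])/2); e=[px2w(c,*p,174-22.3+10) for p in [(284,127),(352,126)]];print(e,(e[0]+e[1])/2)
"
```

```text
[[ 605.6 -117.2   87. ]
 [ 649.6 -116.    87. ]
 [ 609.7 -245.    87. ]
 [ 653.5 -242.9   87. ]]
l [ 627.58607906 -116.56000609   87.        ] r [ 631.58999836 -243.99224761   87.        ] mid [ 629.58803871 -180.27612685   87.        ] 127.49512754925532 1.7996405585085853
cheek [ 599.85445759 -117.44902234   74.        ] [ 604.99683709 -247.51731479   74.        ]
well edge y [ 622.5713573  -133.59902021   60.        ] [ 627.30537226 -229.78505879   60.        ] deck line x [ 591.27537765 -124.7516989    60.        ] [ 593.57124018 -241.20418917   60.        ]
12 mark [ 564.68037149 -108.12417491   60.        ]
12 mark [ 567.53614746 -183.6192651    60.        ]
6 mark mid [ 482.45652728 -186.63252762   60.        ]
cover top edge [array([ 498.84985715, -196.01503288,  161.7       ]), array([ 567.59597449, -193.69401253,  161.7       ])] [ 533.22291582 -194.85452271  161.7       ]
[array([ 517.62199889, -175.3680211 ,  161.7       ]), array([ 546.41524728, -174.17541508,  161.7       ])] [ 532.01862309 -174.77171809  161.7       ]
```

```bash
python3 -c "
from h import *
togo(628.4,-182,174,91.75)"
```

```text
t 7.7 pos [ 534.1 -249.9  173.9] rpy [-1.7997e+02 -7.0000e-02  9.1650e+01] F [-0.3  0.4 -1.7] w 16.0 | shift [ 8.140e-02  1.203e-01 -1.000e-04] turn [-0.0003 -0.0008 -0.0012]
```

```bash
python3 -m inch '[0,0,-0.001,0.0163,0.0241,0,1, 0,0,0,0.0163,0.0241,0,1, 0,0,0,0.0163,0.0241,0,1, 0,0,0,0.0163,0.0241,0,1, 0,0,0,0.0162,0.0239,0,1, 0,0,0,0,0,0.02,1, 0,0,0,0,0,0.02,1, 0,0,0,0,0,0.015,1, 0,0,0,0,0,0.012,1, 0,0,0,0,0,0,1]'
python3 -m inch '[0,0,0,0,0,0,1,0,0,0,0,0,0,1]'
python3 -c "
from h import *
for _ in range(1): togo(628.4,-182,82.3,91.75)
i=snap('top','t3')['image'][165:305,325:485]
cv2.imwrite('pics/c3.png',cv2.resize(i[:120,:,::-1],None,fx=5,fy=5,interpolation=cv2.INTER_CUBIC))"
```

```text
time: 8.53
tool_pos: [627.3, -180.4, 118.2]
tcp_rot: [-3.138, -0.002, 1.604]
contact_force: [-0.7, -0.1, -3.2]
grip_width: 16.1
finger_force: 30.0
time: 8.7
tool_pos: [628.9, -182.2, 121.6]
tcp_rot: [3.14, 0.0, 1.603]
contact_force: [-0.3, -0.2, -0.6]
grip_width: 16.1
finger_force: 30.0
t 8.7 pos [ 628.9 -182.2  121.6] rpy [1.7992e+02 3.0000e-02 9.1840e+01] F [-0.3 -0.2 -0.6] w 16.1 | shift [ 0.0003 -0.0007  0.0491] turn [0.001  0.0003 0.0011]
```

View pics/c3.png

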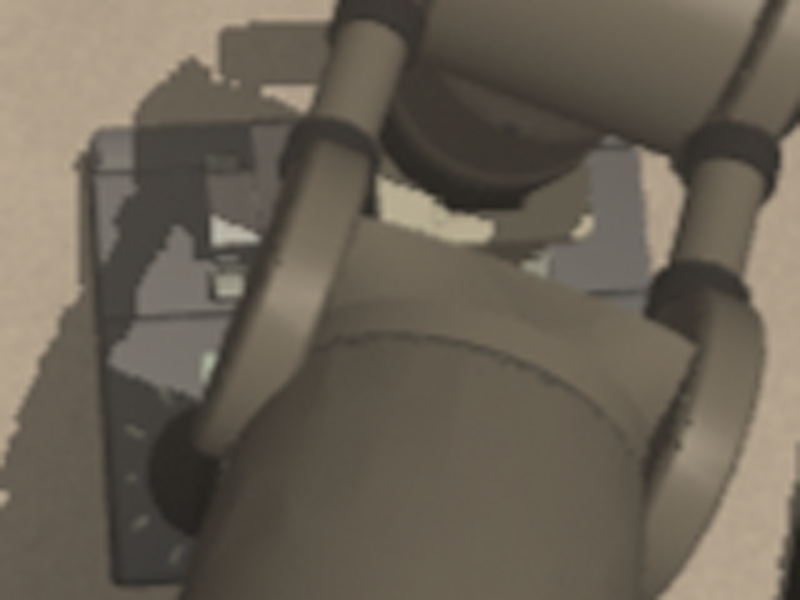

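The arm hides the fit from above; the wrist view should show the left ear over its slot.

```bash
python3 -c "
from h import *
i=snap('wrist','w4')['image'][:285,170:470]
cv2.imwrite('pics/c4.png',cv2.convertScaleAbs(cv2.resize(i[:225,:,::-1],None,fx=2.6,fy=2.6,interpolation=cv2.INTER_CUBIC),alpha=1.5))"
```

```text
(no output)
```

View pics/c4.png

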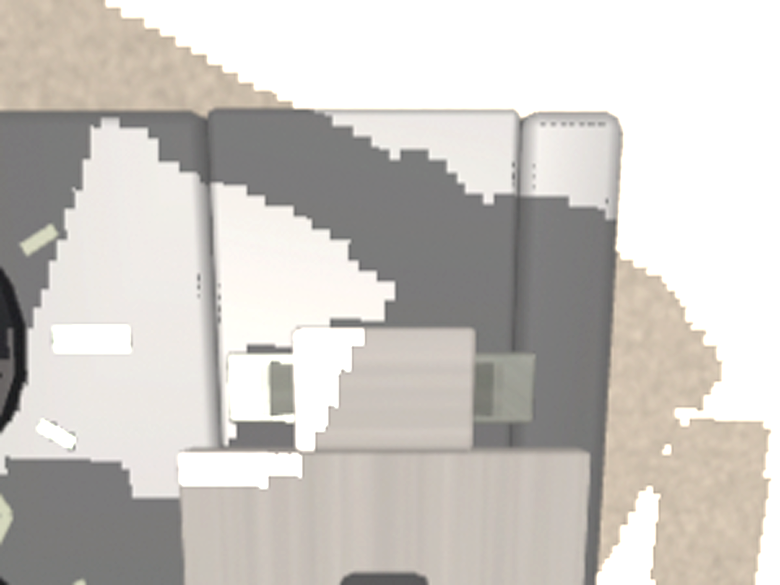

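```bash
python3 -c "
from h import *
c=load('w4'); f=lambda u,v,z:px2w(c,u/2.6+170,v/2.6,z)
print('ear',f(383.5,327,109.3),f(383.5,450,109.3)); print('cheek top',f(249,352,74),f(249,421,74),f(513,352,74),f(513,421,74))
togo(628.4,-182,82.3,91.75)"
```

```text
ear [ 626.4281977  -106.09307042  109.3       ] [ 627.07094703 -125.89165593  109.3       ]
cheek top [ 599.67382125 -110.3612416    74.        ] [ 599.61000245 -123.91511214   74.        ] [ 652.53763815 -108.65135046   74.        ] [ 653.46221995 -122.17802958   74.        ]
t 8.8 pos [ 628.9 -182.6  121.7] rpy [1.7989e+02 4.0000e-02 9.1820e+01] F [-1.3  0.5 -1.2] w 15.8 | shift [ 0.0008 -0.0007  0.0493] turn [0.0012 0.0004 0.0008]
```

```bash
python3 -m inch '[0,0,0,0,0,0.01,1, 0,0,0,0,0,0.008,1, 0,0,0,0,0,0.005,1, 0,0,0,0,0,0.004,1, 0,0,0,0,0,0.004,1, 0,0,0,0,0,0.004,1, 0,0,0,0,0,0.003,1]'
python3 -m inch '[0,0,0,0,0,0.003,1, 0,0,0,0,0,0.003,1, 0,0,0,0,0,0,1, 0,0,0,0,0,0,1]'
python3 -c "
from h import *
togo(628.4,-182,82.3,91.75)"
```

```text
time: 9.38
tool_pos: [628.4, -182.5, 89.7]
tcp_rot: [3.141, -0.0, 1.603]
contact_force: [0.6, -0.1, 0.0]
grip_width: 15.8
finger_force: 30.0
time: 9.72
tool_pos: [628.3, -182.5, 85.0]
tcp_rot: [-3.141, -0.0, 1.603]
contact_force: [0.2, 0.4, -3.3]
grip_width: 15.9
finger_force: 30.0
t 9.72 pos [ 628.3 -182.5   85. ] rpy [-1.7999e+02 -1.0000e-02  9.1820e+01] F [ 0.2  0.4 -3.3] w 15.9 | shift [0.0006 0.0001 0.0034] turn [-0.0001 -0.0001  0.0008]
```

```bash
python3 -m inch '[0,0,0,0,0,0.0015,1, 0,0,0,0,0,0.0015,1, 0,0,0,0,0,0,1, 0,0,0,0,0,0,1]'
python3 -m inch '[0,0,0,0,0,0.0015,1, 0,0,0,0,0,0,1, 0,0,0,0,0,0,1]'
python3 -m inch '[0,0,0,0,0,0.0015,1, 0,0,0,0,0,0,1, 0,0,0,0,0,0,1]'
```

```text
time: 10.05
tool_pos: [628.4, -182.5, 82.9]
tcp_rot: [3.141, -0.0, 1.603]
contact_force: [-0.3, -0.1, -1.3]
grip_width: 15.6
finger_force: 30.0
time: 10.3
tool_pos: [628.6, -182.6, 82.4]
tcp_rot: [3.141, 0.0, 1.603]
contact_force: [-1.7, -0.3, 5.1]
grip_width: 15.9
finger_force: 30.0
time: 10.55
tool_pos: [628.6, -182.6, 82.4]
tcp_rot: [3.14, 0.001, 1.603]
contact_force: [-4.0, 1.4, 11.3]
grip_width: 15.5
finger_force: 30.0
```

```bash
python3 -m inch '[0,0,0,0,0,0.0025,1, 0,0,0,0,0,0.0025,1, 0,0,0,0,0,0,1, 0,0,0,0,0,0,1]'
python3 -m inch '[0,0,0,0,0,0.0025,1, 0,0,0,0,0,0,1, 0,0,0,0,0,0,1]'
```

```text
time: 10.88
tool_pos: [628.6, -182.7, 82.0]
tcp_rot: [3.139, 0.002, 1.603]
contact_force: [-12.4, 4.2, 32.4]
grip_width: 15.6
finger_force: 30.0
time: 11.13
tool_pos: [628.6, -182.9, 81.2]
tcp_rot: [3.139, 0.002, 1.603]
contact_force: [-14.1, 4.3, 39.3]
grip_width: 15.8
finger_force: 37.7
```

```bash
python3 -m inch '[0,0,0,0,0,-0.004,1, 0,0,0,0,0,-0.003,1, 0,0,0,0,0,0,0, 0,0,0,0,0,0,0, 0,0,0,0,0,0,0, 0,0,0,0,0,-0.01,0, 0,0,0,0,0,-0.02,0, 0,0,0,0,0,-0.03,0, 0,0,0,0,0,-0.03,0, 0,0,0,0,0,-0.025,0]'
python3 -m inch '[0,0,0,0,-0.02,-0.02,0, 0,0,0,0,-0.03,0,0, 0,0,0,0,-0.03,0,0, 0,0,0,0,-0.03,0,0, 0,0,0,0,0,0,0,0,0,0,0,0,0,0]'
python3 -c "
from h import *
togo(523.5,-186,180,91.75)
snap('wrist','w5')"
```

```text
time: 11.97
tool_pos: [628.3, -182.4, 173.1]
tcp_rot: [-3.141, -0.0, 1.603]
contact_force: [0.7, 0.2, 0.5]
grip_width: 46.0
finger_force: 0.0
time: 12.47
tool_pos: [539.7, -185.3, 188.2]
tcp_rot: [-3.141, -0.001, 1.602]
contact_force: [0.2, -0.6, 0.5]
grip_width: 46.1
finger_force: 0.0
t 12.47 pos [ 539.7 -185.3  188.2] rpy [-1.7997e+02 -3.0000e-02  9.1770e+01] F [ 0.2 -0.6  0.5] w 46.1 | shift [-0.0002 -0.0203  0.0103] turn [-0.0003 -0.0004  0.0002]
```

View pics/w5.png

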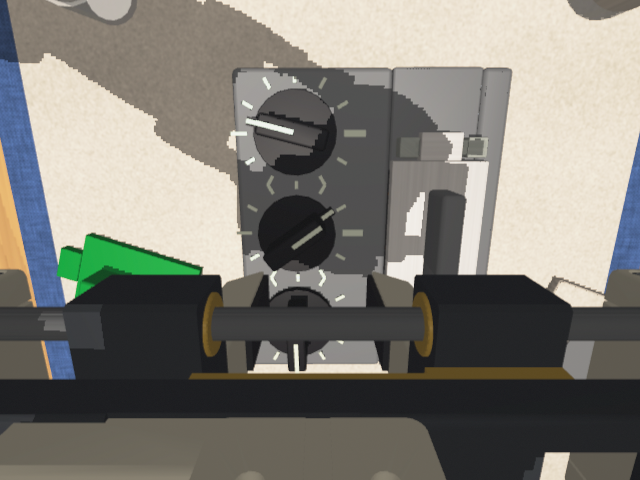

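The cover lies over the well with its left ear between the cheeks; left pointer line ends near (247,122), middle line (292,248)–(333,212), right line (297,345)–(297,368).

```bash
python3 -c "
from h import *
c=load('w5')
for n,a,b in [('left',(293,132),(249,122)),('mid',(293,248),(322,226)),('right',(297,345),(297,368))]:
  A,B=px2w(c,*a,100),px2w(c,*b,100);d=B-A;print(n,A,B,'pointer world deg',np.degrees(np.arctan2(d[1],d[0])))
print('axes',px2w(c,295,132,68),px2w(c,297,234,68))
for a,b in [((355,133),(240,133)),((353,233),(245,233))]:
  A,B=px2w(c,*a,60),px2w(c,*b,60);print('12,6',A,B,(A+B)/2,np.degrees(np.arctan2(*(A-B)[1::-1])))
s=snap('side','s5')
p=w2px(s,[628.6,-182,80]);print(p); x,y=p.astype(int)
cv2.imwrite('pics/s5c.png',cv2.resize(s['image'][y-60:y+60,x-80:x+80,::-1],None,fx=5,fy=5,interpolation=cv2.INTER_CUBIC))
"
```

```text
left [ 521.85894646 -110.10852749  100.        ] [ 494.35181268 -104.98132187  100.        ] pointer world deg 169.44149155591487
mid [ 522.91421868 -186.0518405   100.        ] [ 542.15131556 -170.0412298   100.        ] pointer world deg 39.76986442081292
right [ 526.88783034 -260.34495183  100.        ] [ 527.21245487 -279.71607828  100.        ] pointer world deg -89.03991777341652
axes [ 521.15718315 -109.34256188   68.        ] [ 523.83999934 -184.34360738   68.        ]
12,6 [ 564.73462283 -108.48814553   60.        ] [ 480.28150375 -111.12949699   60.        ] [ 522.50806329 -109.80882126   60.        ] 1.7913959310436391
12,6 [ 567.57005385 -184.19417269   60.        ] [ 482.40519343 -186.88204289   60.        ] [ 524.98762364 -185.53810779   60.        ] 1.8076999680479577
[370.07129268 285.78456417]
```

View pics/s5c.png

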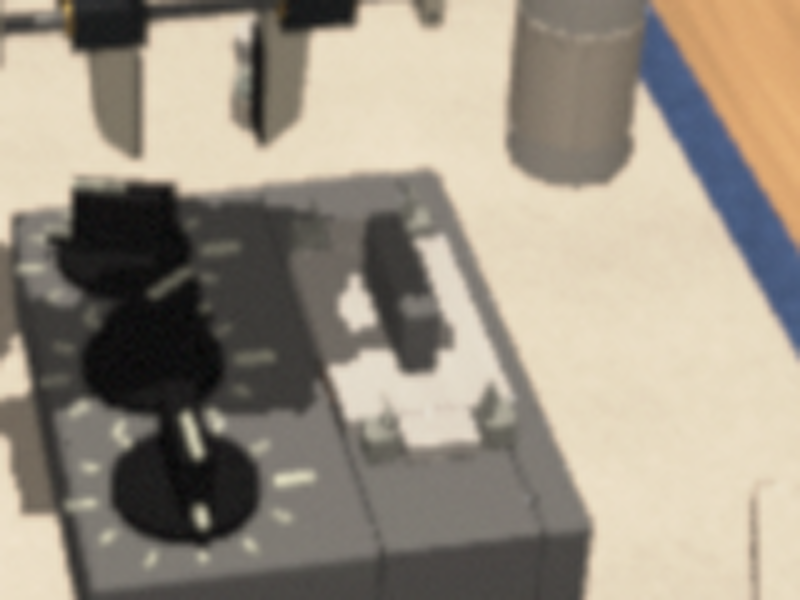

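The side view confirms the cover sits flat with both ears between the clips. Now the right dial (bar already near tool yaw).

```bash
python3 -m inch '[0,0,0.008,-0.031,-0.0063,0,0, 0,0,0,-0.031,-0.0063,0,0, 0,0,0,-0.0313,-0.0063,0.01,0, 0,0,0,0,0,0.028,0, 0,0,0,0,0,0.03,0, 0,0,0,0,0,0.03,0, 0,0,0,0,0,0.02,0, 0,0,0,0,0,0,0, 0,0,0,0,0,0,0]'
python3 -c "
from h import *
togo(526.8,-260.4,85,61.9)"
```

```text
time: 13.32
tool_pos: [527.5, -260.1, 92.8]
tcp_rot: [-3.14, -0.001, 1.591]
contact_force: [0.2, 0.3, 0.9]
grip_width: 45.8
finger_force: 0.0
t 13.32 pos [ 527.5 -260.1   92.8] rpy [-1.7992e+02 -7.0000e-02  9.1160e+01] F [0.2 0.3 0.9] w 45.8 | shift [-0.0004 -0.0008  0.0098] turn [-0.0011 -0.0005  0.3405]
```

```bash
python3 -m inch '[0,0,0,0,0,0.0095,0, 0,0,0,0,0,0,1, 0,0,0,0,0,0,1, 0,0,0,0,0,0,1, 0,0,0,0,0,0,1, 0,0,0,0,0,0,1, 0,0,0,0,0,0,1, 0,0,0,0,0,0,1]'
python3 -c "
from h import *
togo(526.8,-260.4,85,61.9)"
```

```text
time: 13.98
tool_pos: [526.0, -260.2, 86.5]
tcp_rot: [-3.14, -0.0, 1.591]
contact_force: [-5.9, 0.3, 4.3]
grip_width: 13.8
finger_force: 30.0
t 13.98 pos [ 526.  -260.2   86.5] rpy [-1.7989e+02 -2.0000e-02  9.1140e+01] F [-5.9  0.3  4.3] w 13.8 | shift [-0.0002  0.0009  0.0019] turn [-1.300e-03  1.000e-04  3.403e-01]
```

```bash
python3 -m inch '[0,0,0,0,-0.0015,0,1, 0,0,0.05,0,0,0,1, 0,0,0.06,0,0,0,1, 0,0,0.06,0,0,0,1, 0,0,0.06,0,0,0,1, 0,0,0.06,0,0,0,1, 0,0,0.05,0,0,0,1, 0,0,0,0,0,0,1, 0,0,0,0,0,0,1]'
python3 -c "
from h import *
togo(526.8,-260.4,85,61.9)"
```

```text
time: 14.73
tool_pos: [526.1, -260.3, 86.5]
tcp_rot: [3.141, -0.0, 1.083]
contact_force: [-0.8, 1.1, 4.4]
grip_width: 13.7
finger_force: 30.0
t 14.73 pos [ 526.1 -260.3   86.5] rpy [ 1.7996e+02 -2.0000e-02  6.2030e+01] F [-0.8  1.1  4.4] w 13.7 | shift [0.0003 0.0008 0.0019] turn [ 0.0005 -0.0002  0.0015]
```

```bash
python3 -m inch '[0,0,0,0,0,0,0, 0,0,0,0,0,0,0, 0,0,0,0,0,0,0, 0,0,0,0,0,0,0, 0,0,0,0,0,-0.015,0, 0,0,0,0,0,-0.03,0, 0,0,0,0,0,-0.025,0, 0,0,0,0.0271,-0.0156,0,0, 0,0,0,0.0271,-0.0156,0,0, 0,0,0,0.0271,-0.0155,0,0]'
python3 -m inch '[0,0,0.065,0,0,0,0, 0,0,0.065,0,0,0,0, 0,0,0.065,0,0,0,0, 0,0,0.063,0,0,0,0, 0,0,0,0,0,0,0, 0,0,0,0,0,0,0]'
python3 -c "
from h import *
togo(523.6,-185.3,86,39.8)"
```

```text
time: 15.57
tool_pos: [523.4, -184.9, 142.4]
tcp_rot: [3.141, -0.0, 1.08]
contact_force: [0.4, 0.4, -0.2]
grip_width: 46.1
finger_force: 0.0
time: 16.07
tool_pos: [523.5, -185.4, 142.0]
tcp_rot: [-3.142, -0.0, 0.697]
contact_force: [0.5, 0.1, -0.2]
grip_width: 45.6
finger_force: 0.0
t 16.07 pos [ 523.5 -185.4  142. ] rpy [-180.     -0.     39.92] F [ 0.5  0.1 -0.2] w 45.6 | shift [ 0.0002 -0.      0.07  ] turn [-0.     -0.      0.0014]
```

Turn after gripping: 39.9 → −28.1° = 68.0° = 0.791 units.

```bash
python3 -m inch '[0,0,0,0,0,0.02,0, 0,0,0,0,0,0.03,0, 0,0,0,0,0,0.02,0, 0,0,0,0,0,0,0.5, 0,0,0,0,0,0,1, 0,0,0,0,0,0,1, 0,0,0,0,0,0,1, 0,0,0,0,0,0,1, 0,0,0,0,0,0,1, 0,0,0,0,0,0,1]'
python3 -c "
from h import *
togo(523.6,-185.3,86,-28.1)"
```

```text
time: 16.9
tool_pos: [523.8, -185.3, 87.2]
tcp_rot: [3.141, -0.001, 0.694]
contact_force: [-2.6, 1.2, 6.5]
grip_width: 13.5
finger_force: 29.9
t 16.9 pos [ 523.8 -185.3   87.2] rpy [ 1.7994e+02 -4.0000e-02  3.9750e+01] F [-2.6  1.2  6.5] w 13.5 | shift [-0.0002 -0.0002  0.0015] turn [ 3.000e-04 -9.000e-04  7.895e-01]
```

```bash
python3 -m inch '[0,0,0.05,0,0,-0.001,1, 0,0,0.07,0,0,0,1, 0,0,0.07,0,0,0,1, 0,0,0.07,0,0,0,1, 0,0,0.07,0,0,0,1, 0,0,0.07,0,0,0,1, 0,0,0.07,0,0,0,1, 0,0,0.07,0,0,0,1, 0,0,0.07,0,0,0,1, 0,0,0.07,0,0,0,1]'
python3 -m inch '[0,0,0.07,0,0,0,1, 0,0,0.04,0,0,0,1, 0,0,0,0,0,0,1, 0,0,0,0,0,0,1]'
python3 -c "
from h import *
togo(523.6,-185.3,86,-28.1)"
```

```text
time: 17.73
tool_pos: [523.8, -185.6, 87.2]
tcp_rot: [3.141, -0.001, -0.331]
contact_force: [1.2, -0.4, 0.2]
grip_width: 13.8
finger_force: 29.9
time: 18.07
tool_pos: [523.8, -185.7, 87.2]
tcp_rot: [3.141, -0.001, -0.489]
contact_force: [-0.3, -1.9, 1.7]
grip_width: 13.8
finger_force: 29.9
t 18.07 pos [ 523.8 -185.7   87.2] rpy [ 1.7999e+02 -6.0000e-02 -2.8040e+01] F [-0.3 -1.9  1.7] w 13.8 | shift [-0.0004 -0.0003  0.0015] turn [ 0.0001 -0.0007  0.0007]
```

```bash
python3 -m inch '[0,0,0,0,0,0,0, 0,0,0,0,0,0,0, 0,0,0,0,0,0,0, 0,0,0,0,0,0,0, 0,0,0,0,0,-0.015,0, 0,0,0,0,0,-0.03,0, 0,0,0,0,0,-0.025,0, 0,0,0,-0.0157,-0.0271,0,0, 0,0,0,-0.0157,-0.0271,0,0, 0,0,0,-0.0157,-0.0271,0,0]'
python3 -m inch '[0,0,-0.068,0,0,0,0, 0,0,-0.068,0,0,0,0, 0,0,-0.067,0,0,0,0, 0,0,0,0,0,0.02,0, 0,0,0,0,0,0.03,0, 0,0,0,0,0,0.018,0, 0,0,0,0,0,0,0]'
python3 -m inch '[0,0,0,0,0,0,1, 0,0,0,0,0,0,1, 0,0,0,0,0,0,1, 0,0,0,0,0,0,1, 0,0,0,0,0,0,1, 0,0,0,0,0,0,1]'
python3 -c "
from h import *
togo(521.1,-110.4,87,-88.1)"
```

```text
time: 18.9
tool_pos: [520.9, -109.7, 143.3]
tcp_rot: [-3.141, -0.001, -0.492]
contact_force: [0.2, 0.2, -0.1]
grip_width: 45.5
finger_force: 0.0
time: 19.48
tool_pos: [519.0, -109.5, 85.7]
tcp_rot: [-3.141, 0.006, -0.187]
contact_force: [-0.9, -1.0, 0.1]
grip_width: 46.0
finger_force: 0.0
time: 19.98
tool_pos: [521.3, -110.6, 89.2]
tcp_rot: [3.141, -0.001, -0.187]
contact_force: [-0.8, -0.3, 3.1]
grip_width: 13.8
finger_force: 29.8
t 19.98 pos [ 521.3 -110.6   89.2] rpy [ 1.7997e+02 -7.0000e-02 -1.0700e+01] F [-0.8 -0.3  3.1] w 13.8 | shift [-0.0003 -0.0002  0.0028] turn [-2.000e-04 -1.000e-03  9.006e-01]
```

```bash
python3 -m inch '[0,0,0.05,0,0,0,1, 0,0,0.07,0,0,0,1, 0,0,0.07,0,0,0,1, 0,0,0.07,0,0,0,1, 0,0,0.07,0,0,0,1, 0,0,0.07,0,0,0,1, 0,0,0.07,0,0,0,1, 0,0,0.07,0,0,0,1, 0,0,0.07,0,0,0,1, 0,0,0.07,0,0,0,1]'
python3 -m inch '[0,0,0.07,0,0,0,1, 0,0,0.07,0,0,0,1, 0,0,0.06,0,0,0,1, 0,0,0.02,0,0,0,1, 0,0,0,0,0,0,1, 0,0,0,0,0,0,1]'
python3 -c "
from h import *
togo(521.1,-110.4,87,-88.1);print(get_obs()['joint_positions'])"
```

```text
time: 20.82
tool_pos: [521.1, -110.7, 89.2]
tcp_rot: [-3.141, -0.001, -1.212]
contact_force: [-1.0, -1.5, 3.6]
grip_width: 13.5
finger_force: 29.9
time: 21.32
tool_pos: [521.1, -110.7, 89.2]
tcp_rot: [-3.141, -0.001, -1.536]
contact_force: [-2.0, -3.7, 5.8]
grip_width: 13.8
finger_force: 29.8
t 21.32 pos [ 521.1 -110.7   89.2] rpy [-1.7997e+02 -5.0000e-02 -8.7980e+01] F [-2.  -3.7  5.8] w 13.8 | shift [-0.0004 -0.0001  0.0027] turn [-0.0004 -0.0006  0.0013]
[-3.52947805e-01  5.20864910e-01  1.69615431e+00 -7.62209161e-04
  9.23714559e-01  2.75393170e+00]
```

```bash
python3 -m inch '[0,0,0,0,0,0,0, 0,0,0,0,0,0,0, 0,0,0,0,0,0,0, 0,0,0,0,0,0,0, 0,0,0,0,0,-0.015,0, 0,0,0,0,0,-0.03,0, 0,0,0,0,0,-0.04,0, 0,0,0,0,0,-0.04,0, 0,0,0,0,0,-0.04,0, 0,0,0,0,0,-0.02,0]'
python3 -m inch '[0,0,0,-0.02,0,0,0, 0,0,0,-0.04,0,0,0, 0,0,0,-0.04,0,0,0, 0,0,0,-0.04,0,0,0, 0,0,0,-0.04,0,0,0, 0,0,0,-0.04,0,0,0, 0,0,0,-0.04,0,0,0, 0,0,0,-0.04,0,0,0, 0,0,0,-0.02,0,0,0, 0,0,0,0,0,0,0]'
python3 -c "
from h import *
print(get_obs()['tool_pos'])
i=snap('top','t9')['image'][:,:,::-1]
a=cv2.resize(i[180:290,342:462],(600,550),interpolation=cv2.INTER_CUBIC); cv2.imwrite('pics/c9.png',cv2.convertScaleAbs(a,alpha=1.5))"
```

```text
time: 22.15
tool_pos: [522.1, -110.4, 240.5]
tcp_rot: [-3.136, -0.002, -1.536]
contact_force: [0.1, 0.2, -0.5]
grip_width: 45.9
finger_force: 0.0
time: 22.98
tool_pos: [511.6, 116.7, 236.1]
tcp_rot: [-3.139, 0.04, -1.491]
contact_force: [-0.3, -0.2, 1.1]
grip_width: 46.1
finger_force: 0.0
[511.64067539 116.7233793  236.12832298]
```

View pics/c9.png

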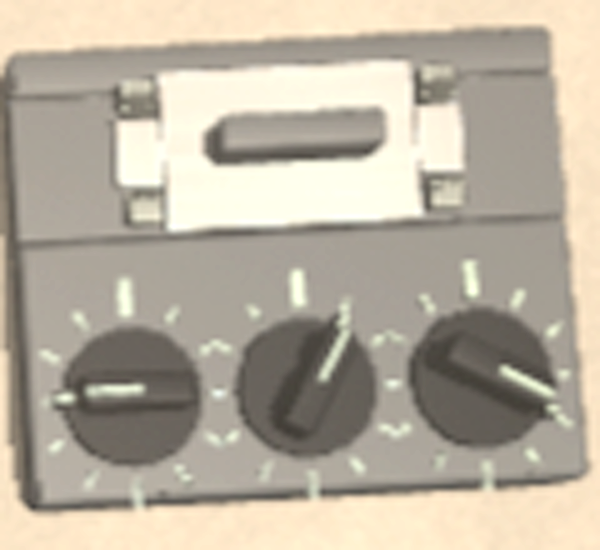

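The cover is seated between all four clips. The pointers read 9, 1 and 4 o'clock (tips near (62,398), (345,305) and (563,410)), so I'm handing in.

```bash
python3 -m inch '[0,0,0,0,0,0,0, 0,0,0,0,0,0,0, 0,0,0,0,0,0,0, 0,0,0,0,0,0,0]'
python3 -c "
from plant import close_job
print(close_job())"
```

```text
time: 23.37
tool_pos: [512.1, 114.7, 236.3]
tcp_rot: [-3.139, 0.039, -1.495]
contact_force: [0.7, -0.4, -0.9]
grip_width: 46.3
finger_force: 0.0
the job is handed in; nothing more can be done
None
```

The cover is pressed home, flat between the clips, the dials read 9, 1 and 4 o'clock in the final top view, and the job was handed in at about 23 s; I did not re-check the bystanders afterwards.

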